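# Weigh the leaf jar and pack it in its gift carton

## Robot

A 7-joint arm with a two-finger parallel gripper is mounted at the origin on the work surface. World frame = base frame: x ahead of the robot, y to its left, z up, the work surface at z = 0. Lengths are in m, angles in degrees, forces in N, time in s.
With the tool pointing down it reaches from about 0.425 to 0.875 m from the base axis. Payload 4.7 kg.
Tool frame: the origin (TCP) lies at the very end of the fingers, on their centre line; the grasp point (between the pads) lies 19 mm behind it (pinch_z is the distance from the TCP to the grasp point, in m); z points along the fingers, y is the direction in which the jaws open and shut (so a half turn about z gives the same grasp; the last joint's range is limited). The gripper opens to 87 mm and grips with 3 to 60 N. Pads are 19 mm wide; open, the fingers measure 117 mm over their backs; the gripper's body (75 mm by 190 mm) begins 51 mm behind the grasp point.
Start: joints at [76.897, 18.392, -4.016, 83.108, 1.295, 78.541, -3.26], TCP at [0.156, -0.631, 0.223] pointing down, gripper open.
Joint ranges: [-163.93, 163.93], [-17.29, 119.83], [-79.2, 71.16], [3.27, 140.29], [-89.18, 269.18], [5.43, 117.66], [-154.24, 154.24]. Speed limits (degrees/s): [147.25, 147.25, 180, 180, 180, 180, 180].

## Interface

Orientations are given as [roll, pitch, yaw] about the fixed x, y, z axes, in that order (R = Rz(yaw) Ry(pitch) Rx(roll)).
In Python, from cell import get_obs, read_camera, camera_params, sign_off, pinch_z gives the robot as it stands.
- The arm moves only by the shell command python3 -m handwheel 'ROWS' [FORCE]. ROWS is JSON, a list of rows, each a list of 5 numbers: the finger opening in m, from 0 to 0.087, then the shift along the tool's x, y, z in m, then the turn about the tool's z in rad. In form: [[jaw, tx, ty, tz, twist], ...]. A call has 1 to 20 rows; each row is the pose to reach, as a shift and turn from the pose commanded when the call began, along the tool's axes at that moment; what a row does not reach only later rows make up. A row lasts 1/10 s, in which the tool goes at most 50 mm and 8.59 degrees, less where a joint would pass 70% of its speed; a pose out of reach is approached as far as the arm can. A call with a gripper value outside its range is refused whole. The fingers move at their own pace and stop on an object; FORCE is the grip in N (left out, the last holds). Time passes only in rows, so rows that repeat a pose let the fingers close. It gives the time, the measured TCP pose, the force and the opening at its end, in the units of the state.
- get_obs(): the state, without advancing time (a new reading comes with each control period).
- read_camera(name): name is "side" or "top" or "wrist"; returns the picture (400x640x3 uint8, blue, green, red); there is no depth.
- camera_params(name): a dict with "camera_matrix" (3x3 intrinsics, pixels), "R" (3x3) and "t" (3): a world point X has camera coordinates R X + t. Camera axes: x right, y down, z forward; pixel columns grow to the right and rows downward; lengths in m; the calibration is good to about 2 mm. A picture is of the moment at which its call begins: read the wrist's pose just before it. camera_params takes no time and is no camera call; for the wrist camera it gives the pose at the moment of the call.
- sign_off(): hands the job in, once; it reports no verdict.
The state is a dict: "time_s": time; "qpos": joint angles; "joint_velocities": joint speeds; "effort": joint torques, N m; "tool_pos": TCP position; "tool_rot": TCP orientation; "force": force on the tool from outside, world axes, zero at the start; "wrist_torque": the same for the moment, N m; "grip_width": finger opening in m.
Only numpy, scipy, OpenCV 4.12 (cv2) and the standard library are available. Lean on these libraries where they do the work, as an engineer would, in place of code of your own. Each camera call takes 0.05 s, during which the arm holds its last target.

## Task

Take the cream jar with the silver leaves out of the blue-walled rack, stand it upright on the parcel scale and let go of it so that it is weighed, then put it upright into the empty cell of the gift carton, fully down on the cell's floor, with its long sides running from one close end wall of the cell to the other. The rack leaves room for fingers only at the jar's short ends and the carton cell only beside its long sides, so take a new grip at the scale; set the jar down, do not drop it, and do not knock over the pump bottle.

Things in the scene. Friction and masses are not known exactly. Their poses are not given: they have to be found in the camera images.
- jar_mid (a point): Centre, half-way up, of the loose cream jar with silver leaves on its flat lid: a block 60 (its x) by 40 (y) by 56 mm high (z), 0.15-0.3 kg. It stands on a rack floor 6 mm above the table, between blue dividers 62 mm long, up to 60 mm above the table, 5 mm from its long sides: no room for fingers there. Its short ends are open, 50 mm bare floor at each. Plum and teal jars stand beside it, 56 mm off.
- scale_top (a point): Centre of the top of the parcel scale's flat, bare steel plate, 190 by 190 mm, rigid, fixed, 34 mm above the table; a lower black display box adjoins its +x edge. Site x and y run along the plate's edges. Scale and carton stand either side of the rack and may change places.
- cell_floor (a point): Centre of the floor of the brown gift carton's empty cell (fixed), 4 mm above the table. Cell 76 mm along point x, 110 mm along y, open above; walls 5 mm thick, tops 58 mm above this point. Jar's 60 mm axis goes along x, either way round: 8 mm free at each short end, 35 mm for fingers at each long side. The cell on the +x side holds a tumbler as tall as the walls; flaps hang 30 mm out at +y and -y.
- pump_mid (a point): The tall cream pump bottle with a dark pump head, 187 mm high, 72 mm thick, standing loose beyond the rack; the point is on its axis 90 mm above the table, z along the axis. Only to be left standing.
Things that resemble listed ones, but are neither listed nor needed, are in the scene too. Leave any black or green look-alike of the part that bears jar_mid alone. Leave any pink look-alike of the part that bears cell_floor alone.

How it is judged (in metres and radians):
On the way:
1. the jar stands upright on the scale plate, let go of and at rest (horizontal distance between jar_mid and scale_top below 0.12 m and z of jar_mid in the frame of scale_top between 0.022 and 0.036 m and angle between jar_mid's own z axis and vertical below 0.15 rad and linear speed of jar below 0.03 m/s and contact force between the fingers and jar below 0.1 N), for 0.3 s.
At the end, for the whole second after the job is handed in: The cream jar stands upright (within 9 degrees), released and at rest on the floor of the carton's empty cell (its underside within 8 mm of the floor), anywhere between the cell's walls, its long axis within 20 degrees of the cell's x; the pump bottle is standing (z of jar_mid in the frame of cell_floor between 0.022 and 0.036 m and x of jar_mid in the frame of cell_floor between -0.015 and 0.015 m and y of jar_mid in the frame of cell_floor between -0.037 and 0.037 m and angle between the x axis of jar_mid and the x axis of cell_floor, either way round below 0.35 rad and angle between jar_mid's own z axis and vertical below 0.15 rad and linear speed of jar below 0.02 m/s and angle between pump_mid's own z axis and vertical below 0.3 rad); the robot touches nothing.
It fails at once if the jar is dropped (falls free by more than about 2 cm) (linear speed of jar above 0.6 m/s and contact force between the fingers and jar below 0.1 N).
It fails at once if the pump bottle is knocked over (angle between pump_mid's own z axis and vertical above 0.6 rad).
It also fails if it takes over 64 s, if anything falls off the work surface, if the arm or the gripper's body presses on something with over 40 N, if the wrist force passes 120 N, or if a joint passes its speed limit or range.

## Working session

There is one attempt and no reset: what is moved stays moved. The work goes in short steps, Python scripts to look and compute and a shell command to move; the robot and the scene stay as the last step left them, time stands still between calls to the robot, and variables do not carry over. Pictures are saved under pics/ and viewed, and the job is handed in when it is done.

```bash
mkdir -p pics; ls
python3 - <<'E'
from cell import *
import cv2
o=get_obs();print(o, pinch_z)
for n in ("top","side","wrist"):
    cv2.imwrite(f"pics/a_{n}.png",read_camera(n)); p=camera_params(n); print(n,p)
E
```

```text
pics
{'time_s': 0.0, 'qpos': array([76.89684849, 18.43933535, -4.01701351, 83.1743665 ,  1.29606061,
       78.5411975 , -3.26215798]), 'joint_velocities': array([ 0.04553584,  0.02884061,  0.01751836,  0.00571913,  0.02903449,
       -0.11279122,  0.01629706]), 'effort': array([-8.37626408e-05, -4.91288245e+01, -4.03518649e-01, -3.12537754e+01,
       -6.35458692e-02,  4.36235487e-02,  1.78831206e-04]), 'tool_pos': array([ 0.1560962 , -0.63040894,  0.22146329]), 'tool_rot': array([-1.79890410e+02,  6.32749650e-03,  1.39123555e+01]), 'force': array([-0.07941597, -0.11139857,  0.06380477]), 'wrist_torque': array([0.02272595, 0.03423322, 0.03594503]), 'grip_width': 0.08701375197517636} 0.0187
top {'camera_matrix': array([[399.12806544,   0.        , 318.81087042],
       [  0.        , 399.12806544, 197.4832586 ],
       [  0.        ,   0.        ,   1.        ]]), 'R': array([[-0.01592134, -0.9997416 , -0.01622471],
       [-0.99649841,  0.0171976 , -0.08182401],
       [ 0.0820819 ,  0.01486515, -0.99651472]]), 't': array([0.00518941, 0.56156932, 1.19270153])}
side {'camera_matrix': array([[383.01122192,   0.        , 320.03974603],
       [  0.        , 383.01122192, 200.04370597],
       [  0.        ,   0.        ,   1.        ]]), 'R': array([[ 0.88287558, -0.46925777, -0.0181067 ],
       [-0.33153915, -0.59553342, -0.73172518],
       [ 0.33258458,  0.65202537, -0.68135924]]), 't': array([-0.49115312,  0.22812376,  0.79645455])}
wrist {'camera_matrix': array([[328.06246388,   0.        , 318.26637954],
       [  0.        , 328.06246388, 199.30286883],
       [  0.        ,   0.        ,   1.        ]]), 'R': array([[ 0.2402914 , -0.97069991, -0.00131256],
       [-0.931515  , -0.23097128,  0.28094851],
       [-0.27301986, -0.06628684, -0.95972195]]), 't': array([-0.64894524, -0.03287325,  0.39049271])}
```

View pics/a_top.png

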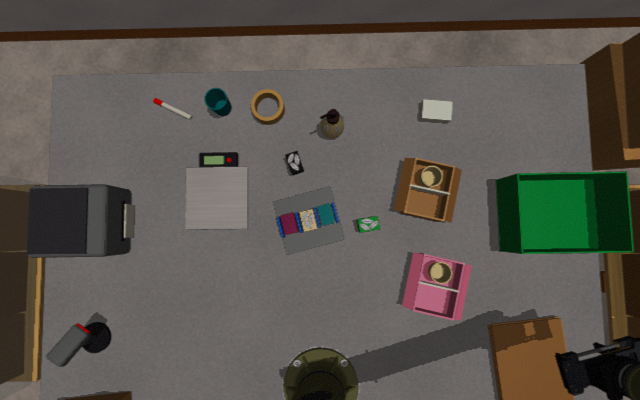

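View pics/a_side.png

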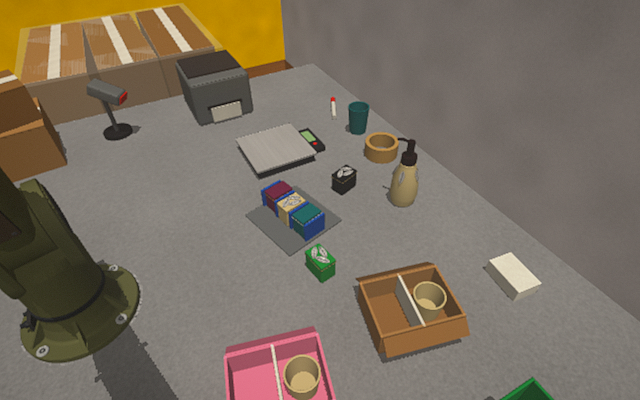

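View pics/a_wrist.png

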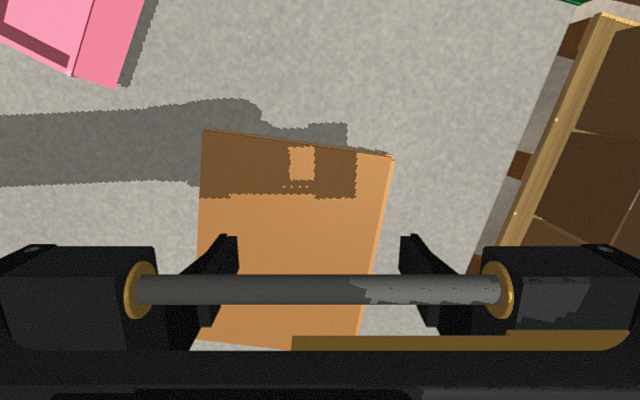

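The top view shows five things that could pass for the jar: the cream jar in the rack at (307,219), plum at (288,222), teal at (327,215), the green look-alike at (369,224) and the black one at (294,162). There are two cartons: brown at (428,190), with its empty cell near (425,203), and pink at (436,285), which I leave alone. The scale is at (216,198) and the pump bottle at (332,125). I choose the cream jar and the brown carton, and check both in close crops.

```bash
cat > h.py <<'E'
import numpy as np,cv2
from cell import *
def ray(p,uv,z):
    K,R,t=p["camera_matrix"],p["R"],p["t"]
    d=R.T@np.linalg.inv(K)@np.array([uv[0],uv[1],1.]); c=-R.T@t
    return c+d*(z-c[2])/d[2]
def proj(p,X):
    v=p["camera_matrix"]@(p["R"]@np.array(X)+p["t"]); return v[:2]/v[2]
E
python3 - <<'E'
from h import *
im=cv2.imread("pics/a_top.png")
a=cv2.resize(im[175:265,260:350],(540,540),interpolation=cv2.INTER_CUBIC)
cv2.imwrite("pics/c1.png",a)
cv2.imwrite("pics/c2.png",cv2.resize(im[145:235,385:475],(540,540),interpolation=cv2.INTER_CUBIC))
p=camera_params("top")
for n,uv,z in [("jar",(307,219),.062),("scale1",(186,168),.034),("scale2",(247,168),.034),("scale3",(247,229),.034),("scale4",(186,229),.034),("pump",(332,125),.1),("cell",(425,203),.004)]:
    print(n,ray(p,uv,z).round(3))
E
```

```text
jar [0.496 0.031 0.062]
scale1 [0.658 0.4   0.034]
scale2 [0.655 0.213 0.034]
scale3 [0.469 0.213 0.034]
scale4 [0.472 0.398 0.034]
pump [ 0.765 -0.047  0.1  ]
cell [ 0.54  -0.33   0.004]
```

View pics/c1.png

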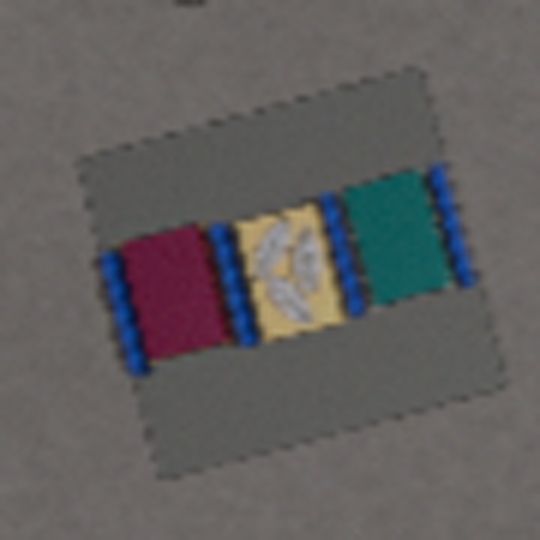

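View pics/c2.png

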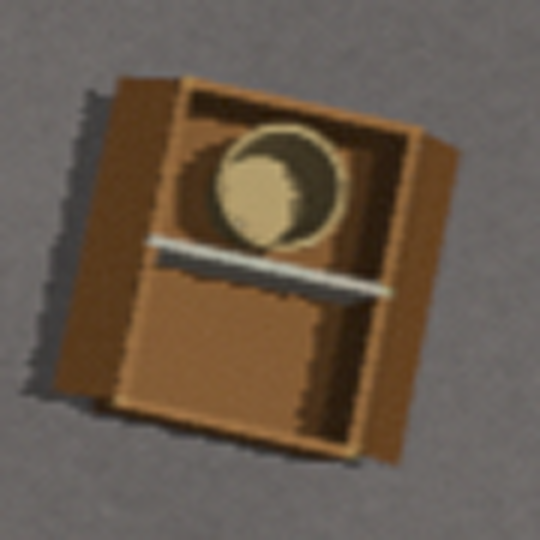

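The crop confirms the cream lid with silver leaves between the blue dividers, long axis at about 13° yaw. The brown carton's empty cell is on its near side, with the tumbler on the far (+x) side. Next I go near the rack, via a point further out.

```bash
python3 -m handwheel '[[0.087,0.41,-0.24,0,-0.8],[0.087,0.41,-0.24,0,-0.8],[0.087,0.41,-0.24,0,-0.8],[0.087,0.41,-0.24,0,-0.8],[0.087,0.41,-0.24,0,-0.8],[0.087,0.41,-0.24,0,-0.8],[0.087,0.41,-0.24,0,-0.8],[0.087,0.41,-0.24,0,-0.8],[0.087,0.41,-0.24,0,-0.8],[0.087,0.41,-0.24,0,-0.8],[0.087,0.49,-0.5,0,-1.55],[0.087,0.49,-0.5,0,-1.55],[0.087,0.49,-0.5,0,-1.55],[0.087,0.49,-0.5,0,-1.55],[0.087,0.49,-0.5,0,-1.55],[0.087,0.49,-0.5,0,-1.55],[0.087,0.49,-0.5,0,-1.55],[0.087,0.49,-0.5,0,-1.55],[0.087,0.49,-0.5,0,-1.55],[0.087,0.49,-0.5,0,-1.55]]' 25
python3 - <<'E'
from h import *
import pickle
o=get_obs();print(o["tool_pos"],o["tool_rot"],o["qpos"])
p=camera_params("wrist");im=read_camera("wrist");cv2.imwrite("pics/b_wrist.png",im);pickle.dump(p,open("b.pkl","wb"))
E
```

```text
time_s: 2.15
tool_pos: [0.5116, -0.0297, 0.2223]
tool_rot: [-180.0, 0.0, 102.5]
force: [-0.6, -0.2, -0.4]
grip_width: 0.087
[ 0.51156023 -0.0297015   0.22229453] [-1.79970776e+02  3.52033855e-03  1.02536998e+02] [ 39.80205894   3.83567095 -40.77042248 101.18469169   2.5906208
  75.95032394  11.00163343]
```

View pics/b_wrist.png

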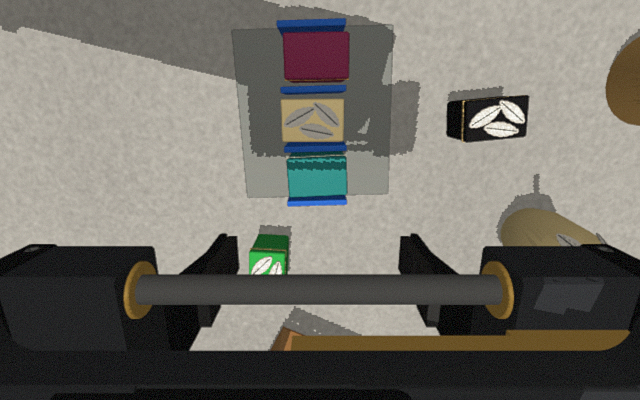

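The wrist view shows the rack with the cream lid at about (312,120), black look-alike at (495,118), green at (268,258), pump bottle at lower right. Next I measure the lid.

```bash
cat > jar.py <<'E'
from h import *
def lid(im,p,roi,z,dbg=None):
    x0,y0,x1,y1=roi
    hsv=cv2.cvtColor(im,cv2.COLOR_BGR2HSV)
    m=np.zeros(im.shape[:2],np.uint8)
    m[y0:y1,x0:x1]=cv2.inRange(hsv,(14,60,90),(32,255,255))[y0:y1,x0:x1]
    m=cv2.morphologyEx(m,cv2.MORPH_CLOSE,np.ones((5,5)))
    cs,_=cv2.findContours(m,cv2.RETR_EXTERNAL,cv2.CHAIN_APPROX_NONE)
    c=cv2.convexHull(max(cs,key=cv2.contourArea))
    # rectify contour into the plane (mm), fit rectangle
    w=np.array([ray(p,q[0],z)[:2]*1000 for q in c],np.float32)
    r=cv2.minAreaRect(w)
    b=cv2.boxPoints(r); e=[b[1]-b[0],b[2]-b[1]]; L=max(e,key=np.linalg.norm)
    a=np.degrees(np.arctan2(L[1],L[0]))%180
    print("centre mm",np.round(r[0],1),"sides",np.round(r[1],1),"long axis yaw",round(a,1))
    if dbg:
        d=im.copy();cv2.drawContours(d,[c],-1,(0,0,255),1);cv2.imwrite(dbg,cv2.resize(d[y0:y1,x0:x1],None,fx=4,fy=4))
    return r,a
E
python3 - <<'E'
from jar import *
import pickle
p=pickle.load(open("b.pkl","rb"));im=cv2.imread("pics/b_wrist.png")
lid(im,p,(260,85,370,160),.062,"pics/b2.png")
im=cv2.imread("pics/a_top.png");lid(im,camera_params("top"),(293,203,323,236),.062)
E
```

```text
centre mm [493.2  29.5] sides [59.9 39. ] long axis yaw 12.5
centre mm [492.7  28.1] sides [61.2 41.3] long axis yaw 13.2
```

View pics/b2.png

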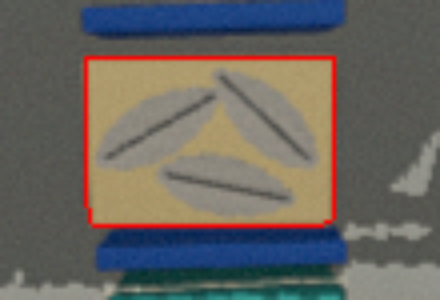

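The lid measures 59.9 × 39 mm with its centre at (0.493, 0.029) and yaw 12.5°, and both views agree. Shift needed: tx 0.0615, ty −0.005, down 0.205.

```bash
python3 -m handwheel '[[0.087,0.0615,-0.005,0,0],[0.087,0.0615,-0.005,0,0],[0.087,0.0615,-0.005,0,0],[0.087,0.0615,-0.005,0.04,0],[0.087,0.0615,-0.005,0.08,0],[0.087,0.0615,-0.005,0.11,0],[0.087,0.0615,-0.005,0.13,0],[0.087,0.0615,-0.005,0.13,0],[0.087,0.0615,-0.005,0.13,0]]'
python3 - <<'E'
from h import *
cv2.imwrite("pics/d_w.png",read_camera("wrist"))
E
```

```text
time_s: 3.1
tool_pos: [0.4937, 0.0299, 0.0928]
tool_rot: [-180.0, -0.0, 102.6]
force: [0.7, 1.3, 1.0]
grip_width: 0.0868
```

View pics/d_w.png

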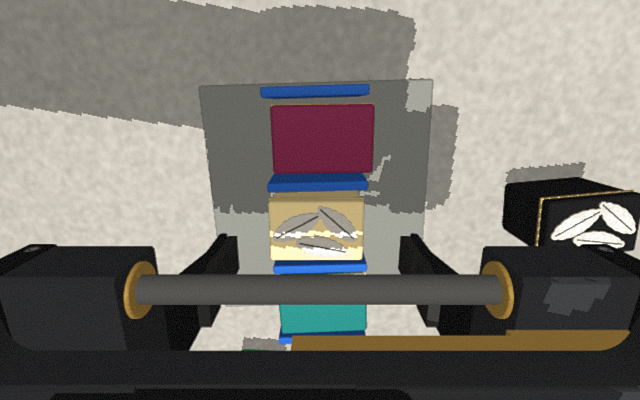

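The lid at (316,227) is centred between the fingertips (235 and 402), so I lower and grip.

```bash
python3 -m handwheel '[[0.087,0,0,0.03,0],[0.087,0,0,0.055,0],[0.087,0,0,0.07,0],[0.087,0,0,0.076,0],[0.087,0,0,0.076,0],[0.087,0,0,0.076,0]]'
python3 -m handwheel '[[0.04,0,0,0,0],[0.04,0,0,0,0],[0.04,0,0,0,0],[0.04,0,0,0,0],[0.04,0,0,0,0],[0.04,0,0,0,0],[0.04,0,0,0,0],[0.04,0,0,0,0]]' 30
```

```text
time_s: 3.75
tool_pos: [0.4943, 0.0311, 0.0176]
tool_rot: [179.9, 0.0, 102.7]
force: [0.5, 0.1, -0.3]
grip_width: 0.0873
time_s: 4.55
tool_pos: [0.4932, 0.031, 0.0167]
tool_rot: [-180.0, 0.0, 102.7]
force: [-1.2, -0.6, 4.5]
grip_width: 0.0602
```

The jar is held at 60 mm. I lift it slowly.

```bash
python3 -m handwheel '[[0.04,0,0,-0.01,0],[0.04,0,0,-0.02,0],[0.04,0,0,-0.04,0],[0.04,0,0,-0.07,0],[0.04,0,0,-0.1,0],[0.04,0,0,-0.13,0],[0.04,0,0,-0.15,0],[0.04,0,0,-0.15,0],[0.04,0,0,-0.15,0]]' 40
python3 - <<'E'
from h import *
cv2.imwrite("pics/e_w.png",read_camera("wrist"));cv2.imwrite("pics/e_t.png",read_camera("top"))
o=get_obs();print(o["tool_pos"],o["tool_rot"],o["qpos"])
im=cv2.imread("pics/a_top.png");p=camera_params("top")
hsv=cv2.cvtColor(im,cv2.COLOR_BGR2GRAY)
m=np.zeros_like(hsv);m[164:240,178:255]=cv2.inRange(hsv,125,255)[164:240,178:255]
cs,_=cv2.findContours(m,cv2.RETR_EXTERNAL,cv2.CHAIN_APPROX_NONE);c=cv2.convexHull(max(cs,key=cv2.contourArea))
w=np.array([ray(p,q[0],.034)[:2]*1000 for q in c],np.float32);print(cv2.minAreaRect(w))
E
```

```text
time_s: 5.45
tool_pos: [0.4932, 0.031, 0.1666]
tool_rot: [180.0, 0.0, 102.7]
force: [0.5, 0.2, -1.9]
grip_width: 0.0596
[0.4922612  0.03099719 0.16529868] [-1.79881352e+02 -2.78642967e-02  1.02729745e+02] [ 36.77966514   4.10092922 -44.67413947 107.83432358   3.06034275
  69.39467223   3.82476416]
((566.5891723632812, 307.613525390625), (185.6716766357422, 185.53102111816406), 89.08240509033203)
```

View pics/e_w.png

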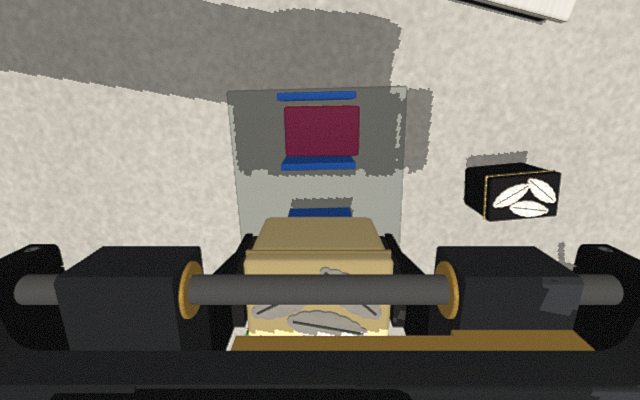

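View pics/e_t.png

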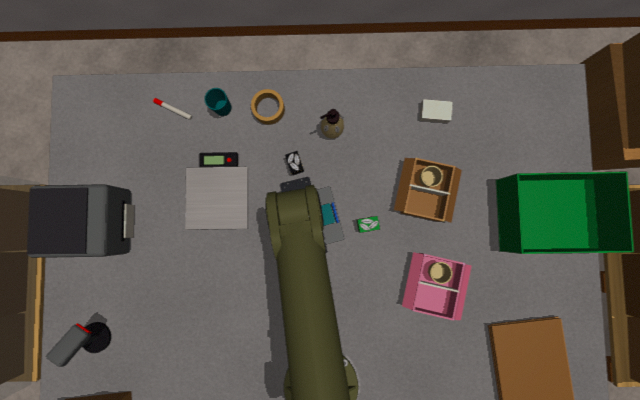

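The jar is upright in the grip and the black, plum and teal jars haven't moved. The scale centre measures (0.567, 0.308). I carry the jar there and turn it to tool yaw 130, then go to just above the plate.

```bash
python3 -m handwheel '[[0.04,0.03,0.015,0,-0.05],[0.04,0.06,0.03,0,-0.1],[0.04,0.09,0.045,0,-0.15],[0.04,0.12,0.06,0,-0.2],[0.04,0.15,0.075,0,-0.25],[0.04,0.18,0.09,0,-0.3],[0.04,0.21,0.105,0,-0.36],[0.04,0.235,0.12,0,-0.42],[0.04,0.25,0.13,0,-0.476],[0.04,0.25,0.13,0,-0.476],[0.04,0.25,0.13,0.03,-0.476],[0.04,0.25,0.13,0.06,-0.476],[0.04,0.25,0.13,0.09,-0.476],[0.04,0.25,0.13,0.105,-0.476],[0.04,0.25,0.13,0.11,-0.476],[0.04,0.25,0.13,0.11,-0.476],[0.04,0.25,0.13,0.11,-0.476]]'
```

```text
time_s: 7.25
tool_pos: [0.5658, 0.304, 0.0579]
tool_rot: [179.9, 0.0, 130.0]
force: [0.7, -0.5, -1.3]
grip_width: 0.0602
```

```bash
python3 -m handwheel '[[0.04,0,0,0.004,0],[0.04,0,0,0.008,0],[0.04,0,0,0.0105,0],[0.04,0,0,0.0105,0],[0.04,0,0,0.0105,0]]'
python3 -m handwheel '[[0.04,0,0,0.001,0],[0.04,0,0,0.002,0],[0.04,0,0,0.002,0],[0.04,0,0,0.002,0]]'
```

```text
time_s: 7.75
tool_pos: [0.5649, 0.3036, 0.046]
tool_rot: [-180.0, -0.0, 130.0]
force: [0.1, -0.3, -1.7]
grip_width: 0.0599
time_s: 8.15
tool_pos: [0.5651, 0.3037, 0.0447]
tool_rot: [180.0, 0.0, 130.0]
force: [-1.4, -1.7, 5.3]
grip_width: 0.0594
```

Run:
```python
from h import *
o=get_obs();print(o["tool_pos"],o["force"])
p=camera_params("side");im=read_camera("side");print(proj(p,[.566,.304,.06]))
u,v=map(int,proj(p,[.566,.304,.05]))
cv2.imwrite("pics/f_s.png",cv2.resize(im[v-80:v+60,max(0,u-90):u+90],None,fx=4,fy=4))
```

```text
[0.56514561 0.30374592 0.04473257] [-1.38696483 -1.71762855  5.33262809]
[274.70135733 138.17566674]
```

View pics/f_s.png

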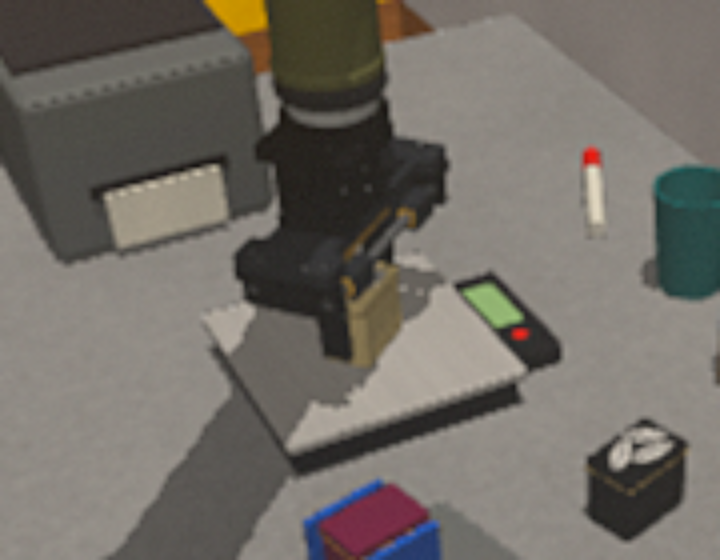

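The force has swung from −1.7 N to +5.3 N at z = 0.0447, the expected contact height, so the jar is on the plate. Side view shows it upright there at (370,315). I open, wait and lift away.

```bash
python3 -m handwheel '[[0.065,0,0,0,0],[0.087,0,0,0,0],[0.087,0,0,0,0],[0.087,0,0,0,0],[0.087,0,0,0,0],[0.087,0,0,0,0],[0.087,0,0,0,0]]' 30
python3 -m handwheel '[[0.087,0,0,-0.03,0],[0.087,0,0,-0.07,0],[0.087,-0.02,0,-0.11,0.1],[0.087,-0.05,0,-0.14,0.2],[0.087,-0.05,0,-0.14,0.35],[0.087,-0.05,0,-0.14,0.5],[0.087,-0.05,0,-0.14,0.64],[0.087,-0.05,0,-0.14,0.79],[0.087,-0.05,0,-0.14,0.93],[0.087,-0.05,0,-0.14,1.08],[0.087,-0.05,0,-0.14,1.22],[0.087,-0.05,0,-0.14,1.36],[0.087,-0.05,0,-0.14,1.5],[0.087,-0.05,0,-0.14,1.57],[0.087,-0.05,0,-0.14,1.57],[0.087,-0.05,0,-0.14,1.57]]'
python3 - <<'E'
from jar import *
import pickle
o=get_obs();print(o["tool_pos"],o["tool_rot"],o["qpos"])
p=camera_params("wrist");im=read_camera("wrist");cv2.imwrite("pics/g_w.png",im);pickle.dump(p,open("g.pkl","wb"))
print(proj(p,[.565,.3037,.09]))
E
```

```text
time_s: 8.9
tool_pos: [0.565, 0.3036, 0.044]
tool_rot: [-180.0, 0.0, 130.0]
force: [-0.4, 0.5, -0.2]
grip_width: 0.0865
time_s: 10.5
tool_pos: [0.597, 0.2654, 0.184]
tool_rot: [180.0, 0.0, 40.2]
force: [-0.0, -0.4, -0.3]
grip_width: 0.0869
[0.59701398 0.26540473 0.18399988] [1.79997035e+02 5.85340416e-03 4.01584945e+01] [  0.55494621  23.65836128 -35.37718214  84.59143062  13.8477154
  76.15467019 -85.70320348]
[256.74656683 203.03537677]
```

View pics/g_w.png

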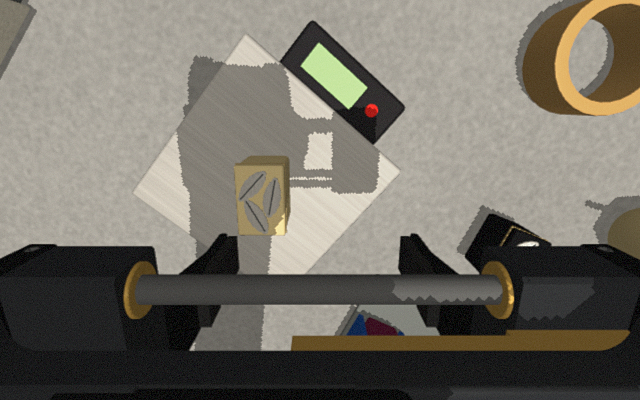

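The jar stands upright and untouched on the plate at (262,200). Now to check its position and orientation for the regrip.

Run:
```python
from jar import *
import pickle
p=pickle.load(open("g.pkl","rb"));im=cv2.imread("pics/g_w.png")
cv2.imwrite("pics/g2.png",cv2.resize(im[145:245,215:315],None,fx=6,fy=6,interpolation=cv2.INTER_CUBIC))
```

```text
(no output)
```

View pics/g2.png

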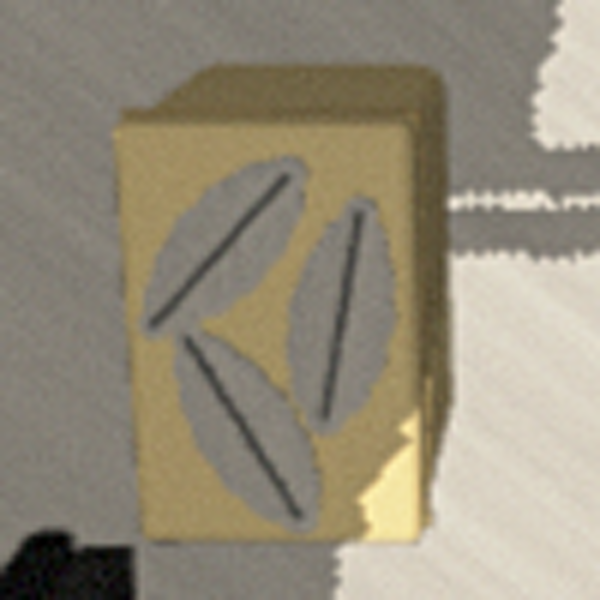

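Run:
```python
from jar import *
import pickle
p=pickle.load(open("g.pkl","rb"))
w=np.array([ray(p,(215+a/6,145+b/6),.090)[:2] for a,b in [(115,128),(412,122),(425,540),(145,540)]])
c=w.mean(0);d=(w[0]+w[1]-w[2]-w[3])/2
print(c,np.linalg.norm(w-np.roll(w,1,0),axis=1),np.degrees(np.arctan2(d[1],d[0])))
o=get_obs();y=np.radians(o["tool_rot"][2]);e=c-o["tool_pos"][:2]
print("tx",e@[np.cos(y),np.sin(y)],"ty",e@[np.sin(y),-np.cos(y)])
```

```text
[0.56815361 0.30200266] [0.0582366  0.03903306 0.05903908 0.03909774] 40.17626778815255
tx 0.00154114288969337 ty -0.04663081463498219
```

The lid measures 58–59 × 39 mm at z 0.09, with its long axis at 40.2°, as expected. I descend for the new grip on its long sides.

```bash
python3 -m handwheel '[[0.087,0.001,-0.048,0,0],[0.087,0.001,-0.048,0,0],[0.087,0.001,-0.048,0.03,0],[0.087,0.001,-0.048,0.07,0],[0.087,0.001,-0.048,0.1,0],[0.087,0.001,-0.048,0.125,0],[0.087,0.001,-0.048,0.135,0],[0.087,0.001,-0.048,0.138,0],[0.087,0.001,-0.048,0.138,0],[0.087,0.001,-0.048,0.138,0]]'
python3 -m handwheel '[[0.06,0,0,0,0],[0.05,0,0,0,0],[0.045,0,0,0,0],[0.025,0,0,0,0],[0.025,0,0,0,0],[0.025,0,0,0,0],[0.025,0,0,0,0],[0.025,0,0,0,0],[0.025,0,0,0,0]]' 30
python3 -m handwheel '[[0.025,0,0,-0.01,0],[0.025,0,0,-0.03,0],[0.025,0,0,-0.06,0],[0.025,0,0,-0.09,0],[0.025,0,0,-0.12,0],[0.025,0,0,-0.14,0],[0.025,0,0,-0.14,0],[0.025,0,0,-0.14,0]]' 40
python3 - <<'E'
from h import *
cv2.imwrite("pics/i_w.png",read_camera("wrist"));cv2.imwrite("pics/i_t.png",read_camera("top"))
E
```

```text
time_s: 11.55
tool_pos: [0.568, 0.3034, 0.0477]
tool_rot: [180.0, -0.1, 40.1]
force: [-0.0, -0.7, 0.2]
grip_width: 0.087
time_s: 12.45
tool_pos: [0.567, 0.3026, 0.0459]
tool_rot: [-180.0, 0.0, 40.0]
force: [-0.3, -0.1, 0.3]
grip_width: 0.0399
time_s: 13.25
tool_pos: [0.5668, 0.3025, 0.1858]
tool_rot: [180.0, 0.0, 40.0]
force: [-0.8, -0.9, -2.4]
grip_width: 0.0398
```

View pics/i_w.png

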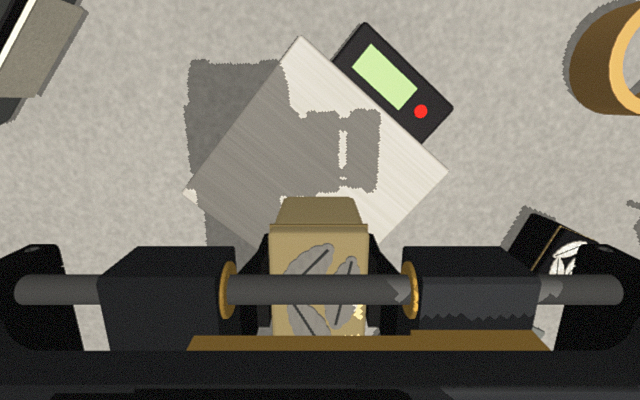

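The jar is held across its long sides at 39.8 mm, upright. I carry it towards the carton, high and on the robot's side of the pump bottle.

```bash
python3 -m handwheel '[[0.025,-0.015,0.012,0,0.03],[0.025,-0.04,0.034,0,0.08],[0.025,-0.07,0.059,0,0.13],[0.025,-0.1,0.084,0,0.19],[0.025,-0.13,0.11,0,0.24],[0.025,-0.16,0.135,0,0.3],[0.025,-0.19,0.16,0,0.35],[0.025,-0.22,0.186,0,0.41],[0.025,-0.25,0.211,0,0.47],[0.025,-0.28,0.236,0,0.52],[0.025,-0.31,0.261,0,0.58],[0.025,-0.34,0.287,0,0.63],[0.025,-0.37,0.312,0,0.69],[0.025,-0.4,0.337,0,0.74],[0.025,-0.43,0.363,0,0.8],[0.025,-0.46,0.388,0,0.86],[0.025,-0.475,0.4,0,0.88],[0.025,-0.479,0.404,0,0.89],[0.025,-0.479,0.404,0,0.89],[0.025,-0.479,0.404,0,0.89]]'
python3 - <<'E'
from h import *
import pickle
o=get_obs();print(o["tool_pos"],o["tool_rot"],o["qpos"])
p=camera_params("wrist");im=read_camera("wrist");cv2.imwrite("pics/j_w.png",im);pickle.dump(p,open("j.pkl","wb"))
E
```

```text
time_s: 15.35
tool_pos: [0.4611, -0.3123, 0.1856]
tool_rot: [-179.9, 0.0, -10.8]
force: [-0.4, 0.4, -2.2]
grip_width: 0.0397
[ 0.46106604 -0.31228647  0.18561696] [-1.79909684e+02  3.24375361e-02 -1.07516696e+01] [ 39.63854485   8.75340854  -9.04822563  99.21068932   1.36273551
  72.20919884 -70.47557273]
```

View pics/j_w.png

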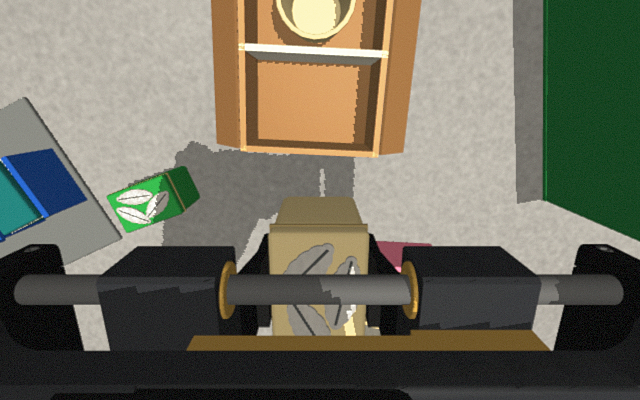

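The empty cell of the brown carton is clear ahead at (314,105), with the divider at row ~52 and the tumbler beyond. Next I crop it to read the cell corners.

Run:
```python
from h import *
im=cv2.imread("pics/j_w.png")
cv2.imwrite("pics/j2.png",cv2.resize(im[30:170,205:415],(735,490),interpolation=cv2.INTER_CUBIC))
```

```text
(no output)
```

View pics/j2.png

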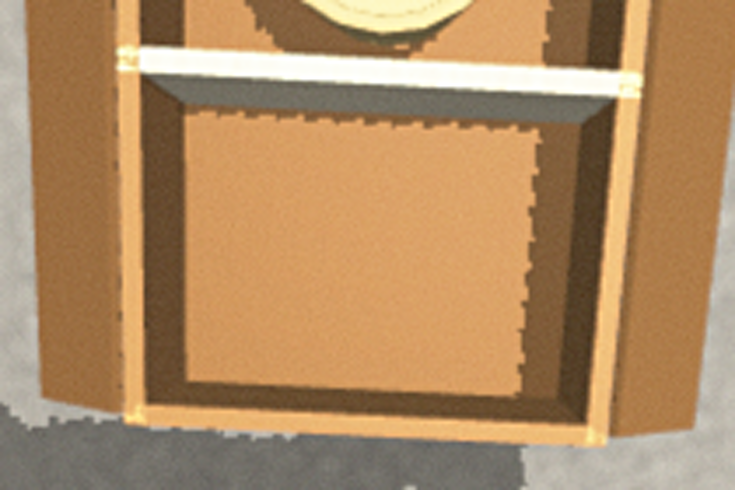

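Run:
```python
from h import *
import pickle
p=pickle.load(open("j.pkl","rb"))
for n,z,c in [("rim",.062,[(141,73),(620,95),(590,430),(147,405)]),("floor",.004,[(185,103),(582,123),(556,414),(185,381)])]:
    w=np.array([ray(p,(205+a/3.5,30+b/3.5),z)[:2] for a,b in c])
    ctr=w.mean(0);d=w[0]+w[1]-w[2]-w[3];e=w[0]+w[3]-w[1]-w[2]
    print(n,ctr.round(4),np.linalg.norm(w-np.roll(w,1,0),axis=1).round(4),np.degrees(np.arctan2(d[1],d[0])),np.degrees(np.arctan2(e[1],e[0]))-90)
    o=get_obs();y=np.radians(o["tool_rot"][2]);q=ctr-o["tool_pos"][:2]
    print("tx",q@[np.cos(y),np.sin(y)],"ty",q@[np.sin(y),-np.cos(y)])
# top view check on rim
p=camera_params("top")
w=np.array([ray(p,(385+a/6,145+b/6),.062)[:2] for a,b in [(160,247),(382,292),(348,440),(128,395)]])
print("top",w.mean(0),np.linalg.norm(w-np.roll(w,1,0),axis=1))
# jar in hand: predicted vs observed lid corners
```

```text
rim [ 0.5385 -0.3208] [0.0755 0.1098 0.077  0.1098] -13.195440549978207 -13.585973363786081
tx 0.07754560820660156 ty -0.006005289449351772
floor [ 0.5377 -0.3203] [0.0762 0.1102 0.0807 0.1104] -13.690218235605498 -14.625379144348543
tx 0.07672142423396941 ty -0.006442646081680513
top [ 0.53895711 -0.32288149] [0.07459627 0.11006346 0.07461804 0.10859068]
```

Run:
```python
from h import *
import pickle
p=pickle.load(open("j.pkl","rb")); T=np.array([.4611,-.3123,.1856]); y=np.radians(-10.75)
X=np.array([np.cos(y),np.sin(y)]);Y=np.array([np.sin(y),-np.cos(y)])
for u,v in [(270,226),(368,226)]:
    w=ray(p,(u,v),T[2]+.044)[:2]-T[:2]; print(w@X,w@Y)
```

```text
0.03285615216173158 -0.019040224489698675
0.03287461901570255 0.01841029181873299
```

The cell is 76 × 110 mm, at (0.538, −0.321) and yaw −13.5°; rim, floor and top views agree. The jar sits about +2 mm along tool x in the grip. So tx 0.0755, ty −0.006, twist +0.047, then down to a stop above the rim.

```bash
python3 -m handwheel '[[0.025,0.025,-0.002,0,0.02],[0.025,0.05,-0.004,0,0.047],[0.025,0.07,-0.006,0,0.047],[0.025,0.0755,-0.006,0,0.047],[0.025,0.0755,-0.006,0.03,0.047],[0.025,0.0755,-0.006,0.06,0.047],[0.025,0.0755,-0.006,0.09,0.047],[0.025,0.0755,-0.006,0.1,0.047],[0.025,0.0755,-0.006,0.1,0.047],[0.025,0.0755,-0.006,0.1,0.047]]'
python3 - <<'E'
from h import *
import pickle
o=get_obs();print(o["tool_pos"],o["tool_rot"])
im=read_camera("wrist");cv2.imwrite("pics/k_w.png",im)
im=read_camera("side");cv2.imwrite("pics/k_s.png",cv2.resize(im[180:380,300:520],None,fx=3,fy=3,interpolation=cv2.INTER_CUBIC))
E
```

```text
time_s: 16.4
tool_pos: [0.5363, -0.3234, 0.0876]
tool_rot: [180.0, -0.1, -13.6]
force: [0.1, -0.2, -1.6]
grip_width: 0.0395
[ 0.53628006 -0.32335604  0.08759258] [ 1.79966717e+02 -1.09470039e-01 -1.36162237e+01]
```

View pics/k_w.png

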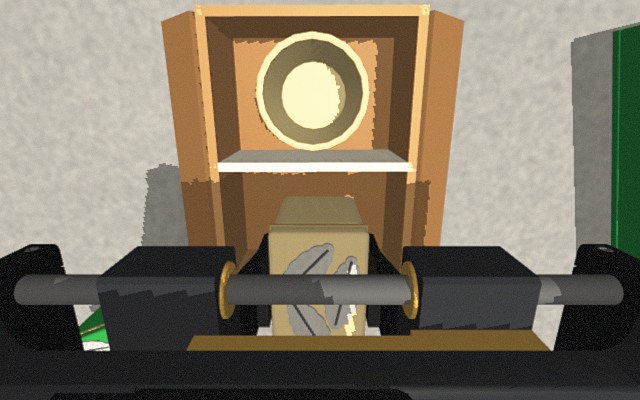

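View pics/k_s.png

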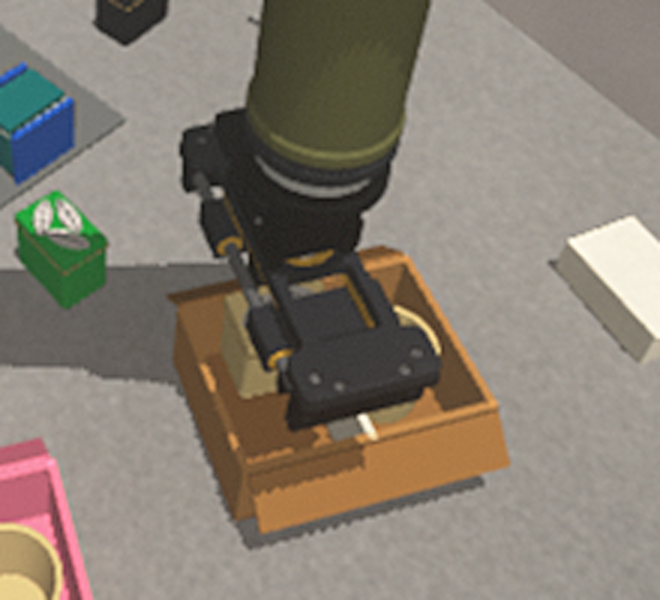

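Run:
```python
from h import *
p=camera_params("wrist");o=get_obs();y=np.radians(o["tool_rot"][2])
X=np.array([np.cos(y),np.sin(y)]);Y=np.array([np.sin(y),-np.cos(y)])
print(o["tool_pos"])
for u,v in [(218,170),(313,171),(410,171)]:
    w=ray(p,(u,v),.062)[:2]-o["tool_pos"][:2]; print(w@X,w@Y)
```

```text
[ 0.53675167 -0.32384427  0.08828471]
0.040718230918748974 -0.058987213363857406
0.040110170343360535 -0.00376491148405973
0.040092105007545974 0.052697821661079905
```

The divider is 40 mm ahead of the TCP and the jar's end about 32 mm, so it has 8 mm clearance as required. I lower it.

```bash
python3 -m handwheel '[[0.025,0,0,0.02,0],[0.025,0,0,0.04,0],[0.025,0,0,0.055,0],[0.025,0,0,0.062,0],[0.025,0,0,0.065,0],[0.025,0,0,0.065,0],[0.025,0,0,0.065,0]]'
python3 -m handwheel '[[0.025,0,0,0.001,0],[0.025,0,0,0.002,0],[0.025,0,0,0.003,0],[0.025,0,0,0.003,0],[0.025,0,0,0.003,0]]'
```

```text
time_s: 17.2
tool_pos: [0.5362, -0.3236, 0.022]
tool_rot: [180.0, -0.1, -13.6]
force: [-0.3, -0.0, -1.5]
grip_width: 0.0397
time_s: 17.7
tool_pos: [0.5354, -0.3233, 0.018]
tool_rot: [180.0, 0.0, -13.6]
force: [-0.4, 0.2, -1.0]
grip_width: 0.0397
```

```bash
python3 -m handwheel '[[0.025,0,0,0.001,0],[0.025,0,0,0.002,0],[0.025,0,0,0.002,0],[0.025,0,0,0.002,0]]'
python3 -c "
from cell import *
o=get_obs();print(o['tool_pos'],o['force'])"
```

```text
time_s: 18.1
tool_pos: [0.5354, -0.3233, 0.016]
tool_rot: [180.0, 0.0, -13.6]
force: [0.2, -0.4, -2.3]
grip_width: 0.0396
[ 0.53540179 -0.32326414  0.01598497] [ 0.18368588 -0.41545407 -2.32667974]
```

Still hanging (−2.3 N), so I go down another 1–2 mm.

```bash
python3 -m handwheel '[[0.025,0,0,0.0005,0],[0.025,0,0,0.001,0],[0.025,0,0,0.001,0],[0.025,0,0,0.001,0]]'
```

```text
time_s: 18.5
tool_pos: [0.5354, -0.3233, 0.0159]
tool_rot: [180.0, 0.0, -13.6]
force: [-2.9, 0.6, 6.2]
grip_width: 0.0396
```

Contact (+6.2 N) at z 0.016, the expected height. I release to a 62 mm opening, because the side walls limit the room, and lift straight up.

```bash
python3 -m handwheel '[[0.045,0,0,0,0],[0.055,0,0,0,0],[0.062,0,0,0,0],[0.062,0,0,0,0],[0.062,0,0,0,0],[0.062,0,0,0,0]]'
python3 -m handwheel '[[0.062,0,0,-0.01,0],[0.062,0,0,-0.03,0],[0.062,0,0,-0.06,0],[0.062,0,0,-0.1,0],[0.062,0,0,-0.14,0],[0.062,-0.03,0,-0.18,0],[0.062,-0.07,0,-0.18,0],[0.062,-0.08,0,-0.18,0],[0.062,-0.08,0,-0.18,0],[0.062,-0.08,0,-0.18,0]]'
python3 - <<'E'
from h import *
import pickle
p=camera_params("wrist");im=read_camera("wrist");cv2.imwrite("pics/m_w.png",im);pickle.dump(p,open("m.pkl","wb"))
print(get_obs()["tool_rot"])
im=read_camera("side");cv2.imwrite("pics/m_s.png",im);cv2.imwrite("pics/m_t.png",read_camera("top"))
E
```

```text
time_s: 19.1
tool_pos: [0.5355, -0.3233, 0.0149]
tool_rot: [180.0, 0.0, -13.6]
force: [-0.4, 0.1, 0.0]
grip_width: 0.0615
time_s: 20.1
tool_pos: [0.4584, -0.3043, 0.1952]
tool_rot: [180.0, -0.0, -13.6]
force: [1.0, 0.6, -0.2]
grip_width: 0.0617
[-1.79982037e+02 -2.02960559e-02 -1.36061549e+01]
```

View pics/m_w.png

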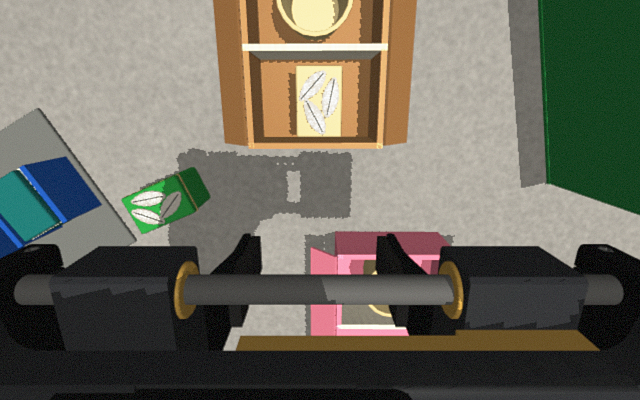

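View pics/m_s.png

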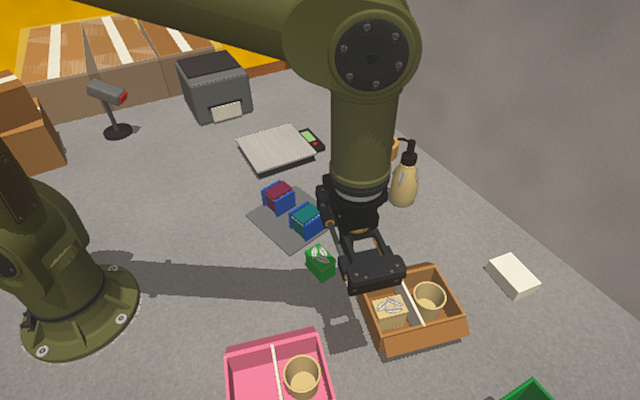

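The jar stands in the empty cell (lid at (318,100)), and the pump bottle is upright at (404,175). I check numbers with the lid at z = 0.060.

Run:
```python
from h import *
import pickle
p=pickle.load(open("m.pkl","rb"));im=cv2.imread("pics/m_w.png")
cv2.imwrite("pics/m2.png",cv2.resize(im[35:155,235:400],(660,480),interpolation=cv2.INTER_CUBIC))
```

```text
(no output)
```

View pics/m2.png

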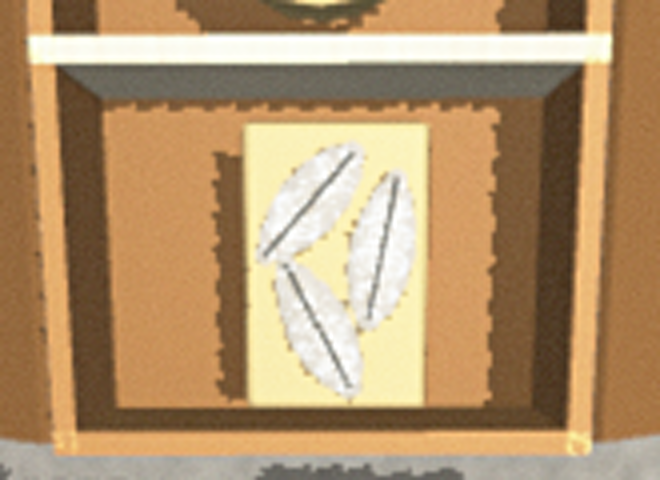

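Run:
```python
from h import *
import pickle
p=pickle.load(open("m.pkl","rb"))
def f(z,c):
    w=np.array([ray(p,(235+a/4,35+b/4),z)[:2] for a,b in c]);d=w[0]+w[1]-w[2]-w[3]
    print(w.mean(0).round(4),np.linalg.norm(w-np.roll(w,1,0),axis=1).round(4),np.degrees(np.arctan2(d[1],d[0])));return w.mean(0),np.arctan2(d[1],d[0])
j,_=f(.060,[(243,124),(428,124),(425,406),(247,406)])
c,a=f(.062,[(55,65),(584,65),(568,432),(75,432)])
e=j-c;print("jar in cell x,y",e@[np.cos(a),np.sin(a)],e@[-np.sin(a),np.cos(a)])
p=camera_params("top");im=cv2.imread("pics/m_t.png")
```

```text
[ 0.5351 -0.3228] [0.0586 0.039  0.0586 0.0397] -13.503225444761876
[ 0.5386 -0.3202] [0.0753 0.1094 0.0753 0.1098] -13.468726199402276
jar in cell x,y -0.0028246041636099265 -0.003267649042883841
```

The jar is 3 mm off the cell centre in x and y, its axis is parallel to the cell's within 0.1°, and the lid height fits a jar on the floor. The gripper is clear, so I hand in.

```bash
python3 -c "
from cell import *
print(sign_off(), get_obs()['time_s'])"
```

```text
the job is handed in; nothing more can be done
the job is handed in; nothing more can be done
```

I took the cream jar out of the rack by its short ends and stood it on the scale. I let go of it there for about 3 s, then took a new grip on its long sides. I set it down in the brown carton's empty cell with a light contact of about 6 N and handed the job in at about 20 s. `sign_off()` returned only "the job is handed in", with no verdict.

**Last checks in the cell:** the jar is 2.8 mm off the cell's centre in x and 3.3 mm in y. Its long axis is within about 0.1° of the cell's x axis. It touched down at tool height 0.016 m, as expected for the cell floor. The lid measured 58.6 × 39–40 mm at the expected height of 0.060 m, and the jar looks upright.

**The rest of the scene:** the gripper is well clear of everything and the pump bottle is still standing.

No check failed. Two camera readings differed by 2–3 mm from the tool pose: the jar's place on the scale, and its place in the grip. Both were well within the clearances.

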